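# Find the stamped battery crate and send it off

## Robot

A 7-joint arm with a two-finger parallel gripper is mounted at the origin on the work surface. World frame = base frame: x ahead of the robot, y to its left, z up, the work surface at z = 0. Lengths are in m, angles in rad, forces in N, time in s.
With the tool pointing down it reaches from about 0.425 to 0.875 m from the base axis. Payload 4.7 kg.
Tool frame: the origin (TCP) lies at the very end of the fingers, on their centre line; the grasp point (between the pads) lies 19 mm behind it; z points along the fingers, x is the direction in which the jaws open and shut, and the axes are right-handed (so a half turn about z gives the same grasp; the last joint's range is limited). The gripper opens to 85 mm and grips with 20 to 120 N. Pads are 22 mm wide; open, the fingers measure 114 mm over their backs; the gripper's body (76 mm by 85 mm) begins 54 mm behind the grasp point. The pads swing forward as they close: fully open they stand 13 mm farther back than shut.
Start: joints at [1.157, 0.321, -0.07, 1.45, 0.023, 1.371, -0.057], TCP at [0.27, -0.591, 0.231] pointing down, gripper open.
Joint ranges: [-2.86, 2.86], [-0.3, 2.09], [-1.38, 1.24], [0.06, 2.45], [-1.56, 4.7], [0.09, 2.05], [-2.69, 2.69]. Speed limits (rad/s): [2.57, 2.57, 3.14, 3.14, 3.14, 3.14, 3.14].

## Interface

Orientations are given as a 3x3 rotation matrix whose columns are the frame's x, y, z axes.
In Python, from plant import env gives the robot as it stands.
- The arm moves only by the tool arm_command, never from a script. Its argument "rows" is a list of rows, each an object with "linear": the shift along the tool's x, y, z in units of 50 mm (1.0 is 50 mm), a list of three; "rot": the turn, a rotation vector about the tool's x, y, z in units of 5 degrees (1.0 is 5 degrees), a list of three. A call has 1 to 8 rows; each row shifts and turns the pose as measured when the row begins, along the tool's axes as they then stand; what a row does not reach is not made up. A row lasts 1/10 s, in which the tool goes at most 50 mm and 8.59 degrees, less where a joint would pass 70% of its speed; a pose out of reach is approached as far as the arm can. A call is refused whole if a number of a shift passes 1 or a number of a turn 1, either way. A call with a gripper value outside its range is refused whole. "jaw" is the opening, from -1 (shut) to 1 (fully open), set as the call begins (left out, the last holds). The fingers move at their own pace and stop on an object; "force" is the grip in N (left out, the last holds). Time passes only in rows, so rows that do not move let the fingers close. It gives the time, the measured TCP pose, the force and the opening at its end, in the units of the state.
- env.state(): the state, without advancing time (a new reading comes with each control period).
- env.camera(name): name is "scene" or "top" or "wrist"; returns a dict with "img" (384x512x3 uint8, red, green, blue), "range_z" (384x512 float32, m along the optical axis (not along the pixel's ray), 0 where there is no reading), "fov_y" (degrees; the focal length in pixels is half the picture's height over the tangent of half this angle, whatever the lens; pixels are square), "cx", "cy" (the principal point, pixels), "dist_coeffs" ([k1, k2, p1, p2, k3] as OpenCV has them; the pictures are not rectified), "T" (4x4, takes a point from camera to world coordinates). Camera axes: x right, y down, z forward; pixel columns grow to the right and rows downward; lengths in m; the calibration is good to about 2 mm. A picture is of the moment at which its call begins.
- env.hand_in(): hands the job in, once; it reports no verdict.
Trained networks look in a picture, given as the dict that the camera call returned (one of the last four; its "shot" number tells which), for a name from the list of things; names that differ only in an ending like _2 or _b are one class to them, and where a whole thing is asked for, a point or a joint stands for the part that bears it (a point fixed in the world has none). Each returns a list of dicts, best first, with "confidence" (0 to 1); they miss things now and then, are a little off and sometimes report something else, mostly with a low value. They report only what shows in the picture. A call takes as long as a camera call. They do not tell look-alikes from the thing itself.
- env.boxes_of(picture, target): "rect" ([centre column, centre row, width, height] in pixels, round what is visible of it).
- env.silhouettes(picture, target): "mask" (384x512 bool, what is visible of it) and "rect" ([centre column, centre row, width, height] in pixels, round what is visible of it).
- env.pinpoint(picture, target): "location" ([column, row] in pixels: a listed point, or the origin of a listed thing).
The state is a dict: "t": time; "joint_positions": joint angles; "joint_vel": joint speeds; "joint_efforts": joint torques, N m; "position": TCP position; "orientation": TCP orientation; "force": force on the tool from outside, world axes, zero at the start; "ft_torque": the same for the moment, N m; "grip_width": finger opening in m.
Only numpy, scipy, OpenCV 4.12 (cv2) and the standard library are available. Lean on these libraries where they do the work, as an engineer would, in place of code of your own. Each camera call takes 0.05 s, during which the arm holds its last target.

## Task

One of the two empty battery crates has a white stamp on its underside. With your fingers, tip each crate over on to its side, without picking it up, so that both undersides show; then push the stamped one, still lying on its side, across the bench until it is centred over the width of the steel dispatch strip. Leave the other crate lying on its own side of the bench, clear of the strip, and do not disturb the carton, solenoid or screwdriver.

Things in the scene. Friction and masses are not known exactly. Their poses are not given: they have to be found in the camera images.
- crate_a: an empty black plastic battery crate, open on top, flat-sided: 95 mm (own x) by 150 mm (own y) by 130 mm tall, walls 7 mm, 0.28 to 0.52 kg, loose. It starts upright beside the strip, a long wall facing the robot (turned up to 20 degrees). Origin: centre of its underside; z points out of the open top. One crate has a white stamp underneath; else the two are alike and may start on either side.
- crate_b: the other crate, on the other side of the strip: same shape, sizes, axes. Rubber feet flush with the bottom corners grip the bench; the walls slide. Pushed high on a long wall, with the fingers rising along the arc about the opposite bottom edge, a crate rocks over; past about 40 degrees it falls by itself and lies flat, 95 mm high. Tipped towards the robot, its underside faces the far side.
- crate_a_mid (a point): middle of crate_a's outer box, 65 mm above the centre of its underside along its z (65 mm above the bench when upright, 47.5 mm when it lies on a long wall, 75 mm when it lies on an end wall).
- crate_b_mid (a point): middle of crate_b's outer box, likewise.
- stamp (a point): centre of the white ink stamp, a ring 61 mm across with a bar through it, printed in the middle of the underside of one of the two crates (its position tells which: on the stamped crate it lies 3 mm from the crate's origin). Out of sight until tipped.
- strip: the dispatch strip: a bright sheet-steel slide let flush into the bench top, 640 mm long (its own x, running away from the robot to the far side of the bench) and 110 mm wide (its own y), fixed, no step to climb. Origin: its centre, at bench height. Centred means the middle of the crate lies over the strip's centre line, anywhere along the strip's length.
- carton: a packed cardboard carton, 100 x 85 x 75 mm high, already waiting on the far end of the strip. Origin: centre of its underside. Leave alone.
- solenoid: a loose steel starter solenoid standing upright, 52 mm across (foot flange 66 mm), 100 mm high over its two copper studs, left of the work. Origin: centre of its underside. Leave alone.
- screwdriver: a screwdriver 200 mm long lying on the right of the bench, roughly pointing away from the robot. Origin: under its middle. Leave alone.
There are look-alikes about, which are no part of the job. Leave any green or pink look-alike of the crate_b alone.

How it is judged:
On the way, in this order (a step that is already met when the one before it is completed fails the run):
1. both crates have been tipped over and lie on their sides (angle between crate_a's own z axis and vertical between 1.35 and 1.8 rad and angle between crate_b's own z axis and vertical between 1.35 and 1.8 rad), for 0.3 s.
2. the stamped crate has been pushed over the dispatch strip (y of crate_a_mid in the frame of strip between -0.03 and 0.03 m and x of crate_a_mid in the frame of strip between -0.29 and 0.29 m and angle between crate_a's own z axis and vertical between 1.35 and 1.8 rad), for 0.2 s.
At the end, for the whole second after the job is handed in: The stamped crate lies on its side at rest with its middle within 30 mm of the strip's centre line and within the strip's length; the unstamped crate lies on its side at rest, its middle at least 140 mm from the centre line (all of step 2 and angle between crate_b's own z axis and vertical between 1.35 and 1.8 rad and (y of crate_b_mid in the frame of strip above 0.14 m or y of crate_b_mid in the frame of strip below -0.14 m) and linear speed of each of crate_a, crate_b below 0.02 m/s); the robot touches nothing.
It fails at once if a crate was lifted off the bench or carried (height (world z) of any of crate_a_mid, crate_b_mid above 0.125 m or (angle between crate_a's own z axis and vertical between 1.5008 and 1.6408 rad and angle between crate_a's own y axis and vertical between 1.5008 and 1.6408 rad and height (world z) of crate_a_mid above 0.066 m) or (angle between crate_a's own z axis and vertical between 1.5008 and 1.6408 rad and angle between crate_a's own x axis and vertical between 1.5008 and 1.6408 rad and height (world z) of crate_a_mid above 0.094 m) or (angle between crate_a's own z axis and vertical below 0.07 rad and height (world z) of crate_a_mid above 0.084 m) or (angle between crate_b's own z axis and vertical between 1.5008 and 1.6408 rad and angle between crate_b's own y axis and vertical between 1.5008 and 1.6408 rad and height (world z) of crate_b_mid above 0.066 m) or (angle between crate_b's own z axis and vertical between 1.5008 and 1.6408 rad and angle between crate_b's own x axis and vertical between 1.5008 and 1.6408 rad and height (world z) of crate_b_mid above 0.094 m) or (angle between crate_b's own z axis and vertical below 0.07 rad and height (world z) of crate_b_mid above 0.084 m)).
It fails at once if the unstamped crate was pushed on to the strip (y of crate_b_mid in the frame of strip between -0.11 and 0.11 m).
It fails at once if a bystander (carton, solenoid or screwdriver) was moved by more than 30 mm (distance of any of carton, solenoid, screwdriver from where it was at the start of the episode above 0.03 m).
It also fails if it takes over 72 s, if anything falls off the work surface, if the arm or the gripper's body presses on something with over 40 N, if the wrist force passes 120 N, or if a joint passes its speed limit or range.

## Working session

There is one attempt and no reset: what is moved stays moved. The work goes in short steps, Python scripts to look and compute and a tool call to move; the robot and the scene stay as the last step left them, time stands still between calls to the robot, and variables do not carry over. Pictures are saved under pics/ and viewed, and the job is handed in when it is done.

Besides the shell and the picture viewer there is one more tool, called by a JSON object that holds its "method" and its "body", one argument or row to a line. arm_command: Moves the arm, as the interface text tells. Its arguments: {"type":"object","properties":{"rows":{"type":"array","items":{"type":"object","properties":{"linear":{"type":"array","items":{"type":"number"}},"rot":{"type":"array","items":{"type":"number"}}}}},"jaw":{"type":"number"},"force":{"type":"number"}},"required":["rows"]}

```bash
mkdir -p pics; ls; cat > h.py <<'E'
import numpy as np, cv2
from plant import env
def save(d,n):
    cv2.imwrite('pics/'+n+'.png', cv2.cvtColor(d['img'],cv2.COLOR_RGB2BGR))
def K(d):
    f=d['img'].shape[0]/2/np.tan(np.radians(d['fov_y'])/2)
    return np.array([[f,0,d['cx']],[0,f,d['cy']],[0,0,1.]])
def cloud(d):
    z=d['range_z']; h,w=z.shape
    u,v=np.meshgrid(np.arange(w),np.arange(h))
    p=np.stack([u,v],-1).reshape(-1,1,2).astype(np.float64)
    n=cv2.undistortPoints(p,K(d),np.array(d['dist_coeffs'],float))[:,0].reshape(h,w,2)
    P=np.concatenate([n*z[...,None],z[...,None]],-1)
    T=np.array(d['T']); W=P@T[:3,:3].T+T[:3,3]
    W[z<=0]=np.nan
    return W
def st():
    s=env.state(); print('t',round(s['t'],2),'pos',np.round(s['position'],3),'F',np.round(s['force'],1),'w',round(s['grip_width'],3)); print(np.round(s['orientation'],3)); print('q',np.round(s['joint_positions'],2)); return s
E
python3 - <<'E'
from h import *
st()
a=env.camera('scene');b=env.camera('top')
save(a,'s0');save(b,'t0')
for n in ['crate_a','strip','carton','solenoid','screwdriver']:
  for d,c in((a,'s'),(b,'t')):
    W=cloud(d)
    for m in env.silhouettes(d,n):
        if m['confidence']<.3: continue
        P=W[m['mask']]; P=P[~np.isnan(P[:,0])]
        print(n,c,round(m['confidence'],2),np.round(m['rect']),'med',np.round(np.median(P,0),3),'lo',np.round(np.percentile(P,2,axis=0),3),'hi',np.round(np.percentile(P,98,axis=0),3))
E
```

```text
pics
t 0.0 pos [ 0.269 -0.591  0.23 ] F [ 0.1 -0.5  0.3] w 0.086
[[ 0.415 -0.91  -0.001]
 [-0.91  -0.415  0.002]
 [-0.002  0.    -1.   ]]
q [ 1.16  0.32 -0.07  1.45  0.02  1.37 -0.06]
crate_a s 0.87 [298. 134.  40.  39.] med [0.334 0.286 0.081] lo [0.251 0.212 0.005] hi [0.353 0.358 0.133]
crate_a s 0.85 [306. 248.  43.  49.] med [0.838 0.144 0.072] lo [0.774 0.059 0.004] hi [0.911 0.217 0.134]
crate_a s 0.8 [344. 122.  43.  46.] med [0.287 0.524 0.084] lo [0.204 0.447 0.005] hi [0.349 0.605 0.134]
crate_a s 0.68 [119. 199.  11.  23.] med [ 0.419 -0.522  0.023] lo [ 0.366 -0.542 -0.003] hi [ 0.467 -0.509  0.032]
crate_a s 0.67 [180. 223.  44.  36.] med [ 0.612 -0.285  0.077] lo [ 0.555 -0.362  0.007] hi [ 0.681 -0.207  0.135]
crate_a s 0.61 [313. 197.  47.  45.] med [0.636 0.257 0.075] lo [0.58  0.177 0.003] hi [0.695 0.329 0.135]
crate_a s 0.56 [249. 223.  58. 140.] med [ 0.592 -0.022  0.002] lo [ 0.316 -0.083 -0.005] hi [0.933 0.04  0.01 ]
crate_a t 0.96 [335. 169.  57.  49.] med [ 0.626 -0.289  0.06 ] lo [ 0.551 -0.359  0.002] hi [ 0.675 -0.204  0.133]
crate_a t 0.93 [175. 160.  5
[... 1051 characters left out ...]
 0.329 0.133]
solenoid s 0.65 [366. 187.  10.  24.] med [0.643 0.473 0.064] lo [0.613 0.459 0.005] hi [0.656 0.496 0.096]
solenoid t 0.88 [111. 164.  22.  17.] med [0.621 0.473 0.074] lo [0.603 0.459 0.004] hi [0.655 0.497 0.101]
solenoid t 0.56 [265. 119.  27.  39.] med [ 0.795 -0.033  0.075] lo [ 0.753 -0.075  0.001] hi [0.862 0.008 0.08 ]
screwdriver s 0.59 [118. 206.  11.  42.] med [ 0.432 -0.522  0.021] lo [ 0.369 -0.541 -0.002] hi [ 0.551 -0.51   0.032]
screwdriver s 0.56 [257. 256.  26.  36.] med [ 0.822 -0.038  0.075] lo [ 0.758 -0.081  0.004] hi [0.86  0.01  0.083]
screwdriver t 0.55 [402. 217.  11.  56.] med [ 0.414 -0.522  0.022] lo [ 0.363 -0.534  0.012] hi [ 0.552 -0.513  0.029]
```

```bash
python3 - <<'E'
import cv2
for n in('s0','t0'):
    i=cv2.imread(f'pics/{n}.png'); cv2.imwrite(f'pics/{n}b.png',cv2.resize(i,(768,576),interpolation=cv2.INTER_CUBIC))
E
```

```text
(no output)
```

View pics/s0b.png

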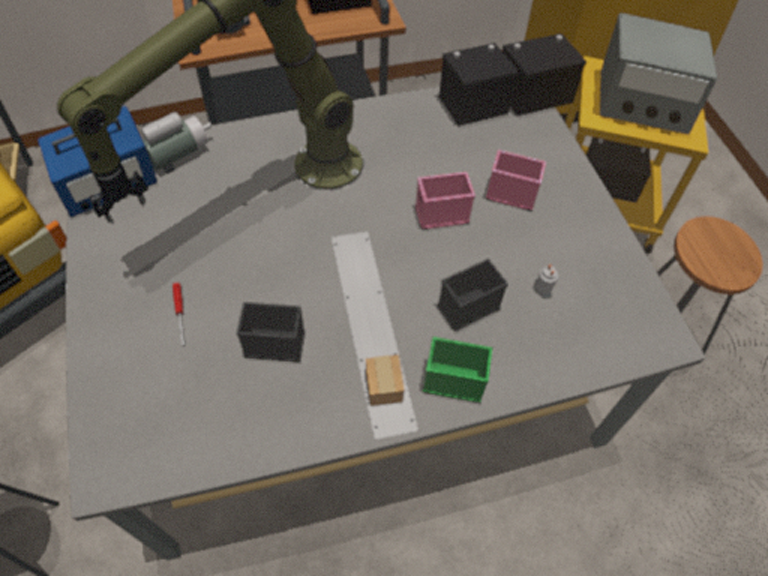

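View pics/t0b.png

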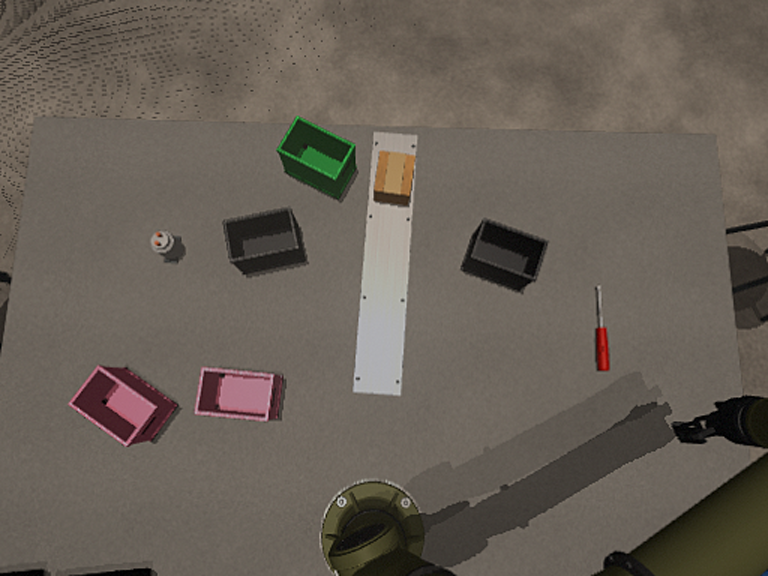

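The scene view has the black crates at (271,331) and (474,293), with the strip and carton between them. The solenoid is at (547,278), the screwdriver at (179,313), and the green and pink crates are look-alikes. Next I'll fit the poses.

```bash
cat >> h.py <<'E'
def rectfit(P):
    r=cv2.minAreaRect((P[:,:2]*1000).astype(np.float32)); return r, np.round(cv2.boxPoints(r)/1000,3).tolist()
E
python3 - <<'E'
from h import *
b=env.camera('top'); a=env.camera('scene')
for nm,d in(('top',b),('scene',a)):
    W=cloud(d)
    for c in((.62,-.285),(.635,.255)):
        m=(W[...,2]>.12)&(W[...,2]<.15)&(np.abs(W[...,0]-c[0])<.11)&(np.abs(W[...,1]-c[1])<.12)
        print(nm,rectfit(W[m]), m.sum())
    im=d['img'].astype(int)
    m=(im.min(-1)>135)&(np.abs(W[...,2])<.015)&(W[...,0]>.25)&(W[...,0]<1)&(np.abs(W[...,1])<.15)
    n,l,s,_=cv2.connectedComponentsWithStats(m.astype(np.uint8)); k=1+np.argmax(s[1:,4])
    print('strip',rectfit(W[l==k]),s[k,4])
E
```

```text
top (((614.578125, -283.786865234375), (150.25704956054688, 97.42675018310547), 70.8268814086914), [[0.5440000295639038, -0.33899998664855957], [0.6359999775886536, -0.3709999918937683], [0.6850000023841858, -0.2290000021457672], [0.5929999947547913, -0.19699999690055847]]) 389
top (((636.26416015625, 254.80615234375), (97.54666137695312, 149.95228576660156), 13.837477684020996), [[0.5709999799728394, 0.3160000145435333], [0.6069999933242798, 0.17000000178813934], [0.7020000219345093, 0.1940000057220459], [0.6660000085830688, 0.33899998664855957]]) 398
strip (((620.609130859375, -21.662078857421875), (109.75334167480469, 641.045654296875), 86.75403594970703), [[0.296999990940094, -0.057999998331069946], [0.9380000233650208, -0.0949999988079071], [0.9440000057220459, 0.014999999664723873], [0.30399999022483826, 0.050999999046325684]]) 4319
scene (((614.7271118164062, -285.437744140625), (153.2621307373047, 100.65203094482422), 70.8975601196289), [[0.5419999957084656, -0.3409999907016754], [0.6370000243186951, -0.37400001287460327], [0.6869999766349792, -0.2290000021457672], [0.5920000076293945, -0.19699999690055847]]) 333
scene (((636.0130004882812, 252.2803497314453), (100.62150573730469, 154.7504425048828), 14.227745056152344), [[0.5680000185966492, 0.3149999976158142], [0.6060000061988831, 0.16500000655651093], [0.7039999961853027, 0.1899999976158142], [0.6660000085830688, 0.3400000035762787]]) 294
strip (((618.4398193359375, -21.746543884277344), (132.882568359375, 655.8561401367188), 85.7496337890625), [[0.28600001335144043, -0.06400000303983688], [0.9409999847412109, -0.1120000034570694], [0.949999988079071, 0.019999999552965164], [0.29600000381469727, 0.0689999982714653]]) 3232
```

```bash
cat >> h.py <<'E'
from scipy.spatial.transform import Rotation as R
def plan(p1,R1,n):
    s=env.state(); p=np.array(s['position']); r=R.from_matrix(s['orientation'])
    rv=(r.inv()*R.from_matrix(R1)).as_rotvec()
    dp=(np.array(p1)-p)/n; out=[]
    for i in range(n):
        l=r.inv().apply(dp)/.05; q=np.degrees(rv/n)/5
        out.append({'linear':np.round(l,2).tolist(),'rot':np.round(q,2).tolist()}); r=r*R.from_rotvec(rv/n)
    import json; print(json.dumps(out)); return out
def down(yv):
    y=np.array([yv[0],yv[1],0.]);y/=np.linalg.norm(y);z=np.array([0,0,-1.]);return np.stack([np.cross(y,z),y,z],1)
E
python3 - <<'E'
from h import *
st(); th=np.radians(-19.2); n=np.array([np.cos(th),np.sin(th)])
plan([*(np.array([.6146,-.2845])+.088*n),.23],down(-n),16)
E
```

```text
t 0.7 pos [ 0.27  -0.591  0.231] F [-0.1 -1.1 -0.6] w 0.085
[[ 0.415 -0.91   0.   ]
 [-0.91  -0.415 -0.   ]
 [ 0.     0.    -1.   ]]
q [ 1.16  0.32 -0.07  1.45  0.02  1.37 -0.06]
[{"linear": [-0.09, -0.63, 0.0], "rot": [-0.0, -0.0, 0.55]}, {"linear": [-0.12, -0.63, 0.0], "rot": [-0.0, -0.0, 0.55]}, {"linear": [-0.15, -0.62, 0.0], "rot": [-0.0, -0.0, 0.55]}, {"linear": [-0.18, -0.61, 0.0], "rot": [-0.0, -0.0, 0.55]}, {"linear": [-0.21, -0.6, 0.0], "rot": [-0.0, -0.0, 0.55]}, {"linear": [-0.24, -0.59, 0.0], "rot": [-0.0, -0.0, 0.55]}, {"linear": [-0.27, -0.58, 0.0], "rot": [-0.0, -0.0, 0.55]}, {"linear": [-0.3, -0.57, 0.0], "rot": [-0.0, -0.0, 0.55]}, {"linear": [-0.32, -0.55, 0.0], "rot": [-0.0, -0.0, 0.55]}, {"linear": [-0.35, -0.53, 0.0], "rot": [-0.0, -0.0, 0.55]}, {"linear": [-0.37, -0.52, 0.0], "rot": [-0.0, -0.0, 0.55]}, {"linear": [-0.4, -0.5, 0.0], "rot": [-0.0, -0.0, 0.55]}, {"linear": [-0.42, -0.48, 0.0], "rot": [-0.0, -0.0, 0.55]}, {"linear": [-0.44, -0.46, 0.0], "rot": [-0.0, -0.0, 0.55]}, {"linear": [-0.46, -0.44, 0.0], "rot": [-0.0, -0.0, 0.55]}, {"linear": [-0.48, -0.41, 0.0], "rot": [-0.0, -0.0, 0.55]}]
```

{"method": "arm_command", "body": {
  "rows": [
    {"linear": [-0.1,-0.6,0],"rot": [0,0,0.6]},
    {"linear": [-0.1,-0.6,0],"rot": [0,0,0.6]},
    {"linear": [-0.15,-0.6,0],"rot": [0,0,0.6]},
    {"linear": [-0.2,-0.6,0],"rot": [0,0,0.6]},
    {"linear": [-0.2,-0.6,0],"rot": [0,0,0.6]},
    {"linear": [-0.25,-0.6,0],"rot": [0,0,0.6]},
    {"linear": [-0.3,-0.6,0],"rot": [0,0,0.6]},
    {"linear": [-0.3,-0.55,0],"rot": [0,0,0.6]}
  ],
  "jaw": 1
}}

```text
t: 1.5
position: [0.4839, -0.4599, 0.2311]
orientation: [[-0.023, -1.0, -0.003], [-1.0, 0.023, -0.004], [0.004, 0.003, -1.0]]
force: [0.0, -0.1, -1.2]
grip_width: 0.0854
```

```bash
python3 - <<'E'
from h import *
st(); th=np.radians(-19.2); n=np.array([np.cos(th),np.sin(th)])
plan([*(np.array([.6146,-.2845])+.088*n),.23],down(-n),8)
E
```

```text
t 1.5 pos [ 0.484 -0.46   0.231] F [ 0.  -0.1 -1.2] w 0.085
[[-0.023 -1.    -0.003]
 [-1.     0.023 -0.004]
 [ 0.004  0.003 -1.   ]]
q [ 0.82  0.36 -0.13  1.4   0.05  1.38 -0.91]
[{"linear": [-0.38, -0.53, -0.0], "rot": [0.0, -0.01, 0.45]}, {"linear": [-0.4, -0.51, 0.0], "rot": [0.0, -0.01, 0.45]}, {"linear": [-0.42, -0.49, 0.0], "rot": [0.0, -0.01, 0.45]}, {"linear": [-0.44, -0.48, 0.0], "rot": [0.0, -0.01, 0.45]}, {"linear": [-0.46, -0.46, 0.0], "rot": [0.0, -0.01, 0.45]}, {"linear": [-0.47, -0.44, 0.0], "rot": [0.0, -0.01, 0.45]}, {"linear": [-0.49, -0.42, 0.0], "rot": [0.0, -0.01, 0.45]}, {"linear": [-0.51, -0.4, 0.0], "rot": [0.0, -0.01, 0.45]}]
```

{"method": "arm_command", "body": {
  "rows": [
    {"linear": [-0.4,-0.53,0],"rot": [0,0,0.45]},
    {"linear": [-0.4,-0.5,0],"rot": [0,0,0.45]},
    {"linear": [-0.4,-0.5,0],"rot": [0,0,0.45]},
    {"linear": [-0.45,-0.5,0],"rot": [0,0,0.45]},
    {"linear": [-0.45,-0.45,0],"rot": [0,0,0.45]},
    {"linear": [-0.5,-0.45,0],"rot": [0,0,0.45]},
    {"linear": [-0.5,-0.4,0],"rot": [0,0,0.45]},
    {"linear": [-0.5,-0.4,0],"rot": [0,0,0.45]}
  ]
}}

```text
t: 2.3
position: [0.7068, -0.3068, 0.23]
orientation: [[-0.345, -0.939, -0.002], [-0.939, 0.345, -0.005], [0.006, 0.0, -1.0]]
force: [0.4, 0.2, 0.7]
grip_width: 0.0855
```

```bash
python3 - <<'E'
from h import *
st(); th=np.radians(-19.2); n=np.array([np.cos(th),np.sin(th)])
plan([*(np.array([.6146,-.2845])+.088*n),.097],down(-n),5)
save(env.camera('wrist'),'w1')
E
```

```text
t 2.3 pos [ 0.707 -0.307  0.23 ] F [0.4 0.2 0.7] w 0.086
[[-0.345 -0.939 -0.002]
 [-0.939  0.345 -0.005]
 [ 0.006  0.    -1.   ]]
q [ 0.46  0.59 -0.15  1.07  0.09  1.48 -1.59]
[{"linear": [0.03, 0.02, 0.53], "rot": [0.0, -0.01, -0.04]}, {"linear": [0.04, 0.02, 0.53], "rot": [0.0, -0.01, -0.04]}, {"linear": [0.04, 0.03, 0.53], "rot": [0.0, -0.01, -0.04]}, {"linear": [0.04, 0.03, 0.53], "rot": [0.0, -0.01, -0.04]}, {"linear": [0.04, 0.03, 0.53], "rot": [0.0, -0.01, -0.04]}]
```

View pics/w1.png

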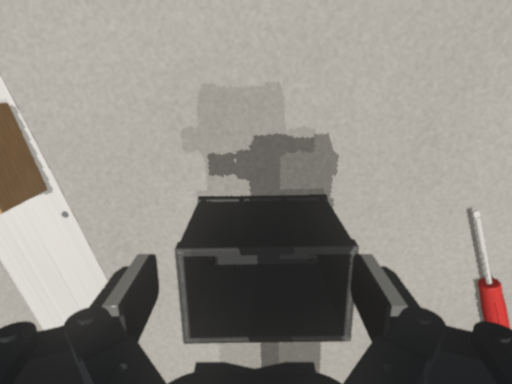

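The wrist view shows the crate centred between the fingers at about (267,270), with the strip and carton at the left and the screwdriver at the right. Lowering the fingers behind the far wall.

{"method": "arm_command", "body": {
  "rows": [
    {"linear": [0.05,0,0.55],"rot": [0,0,0]},
    {"linear": [0.05,0,0.55],"rot": [0,0,0]},
    {"linear": [0.05,0.05,0.55],"rot": [0,0,0]},
    {"linear": [0.05,0.05,0.5],"rot": [0,0,-0.1]},
    {"linear": [0,0,0.5],"rot": [0,0,-0.1]}
  ]
}}

```text
t: 2.85
position: [0.7105, -0.3035, 0.0967]
orientation: [[-0.314, -0.949, 0.012], [-0.949, 0.314, -0.001], [-0.002, -0.011, -1.0]]
force: [0.4, 0.1, -0.3]
grip_width: 0.0855
```

```bash
python3 - <<'E'
from h import *
st(); th=np.radians(-19.2); n=np.array([np.cos(th),np.sin(th)])
s=env.state(); print((np.array(s['position'])[:2]-[.6146,-.2845])@n)
a=env.camera('scene'); save(a,'s1'); i=cv2.imread('pics/s1.png')[150:300,110:310]; cv2.imwrite('pics/s1c.png',cv2.resize(i,None,fx=4,fy=4))
E
```

```text
t 2.85 pos [ 0.71  -0.304  0.097] F [ 0.4  0.1 -0.3] w 0.086
[[-0.314 -0.949  0.012]
 [-0.949  0.314 -0.001]
 [-0.002 -0.011 -1.   ]]
q [ 0.47  0.65 -0.15  1.25  0.1   1.24 -1.58]
0.09680465645725154
```

View pics/s1c.png

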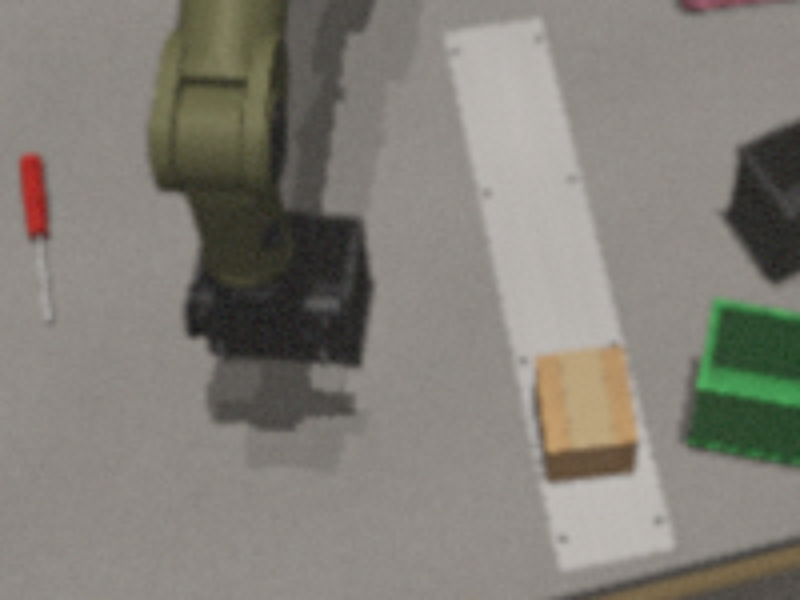

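{"method": "arm_command", "body": {
  "rows": [
    {"linear": [0.1,0.2,0]},
    {"linear": [0.1,0.2,0]},
    {"linear": [0.1,0.15,0]},
    {"linear": [0,0.1,0]},
    {"linear": [0,0.1,0]}
  ]
}}

```text
invalid input at $.rows[0]: expected keys linear, rot
```

{"method": "arm_command", "body": {
  "rows": [
    {"linear": [0.1,0.2,0],"rot": [0,0,0]},
    {"linear": [0.1,0.2,0],"rot": [0,0,0]},
    {"linear": [0.1,0.15,0],"rot": [0,0,0]},
    {"linear": [0,0.1,0],"rot": [0,0,0]},
    {"linear": [0,0.1,0],"rot": [0,0,0]}
  ]
}}

```text
t: 3.4
position: [0.6664, -0.3044, 0.0896]
orientation: [[-0.314, -0.95, 0.004], [-0.95, 0.314, 0.004], [-0.004, -0.002, -1.0]]
force: [3.1, -1.0, 1.7]
grip_width: 0.0853
```

Light contact at about 3 N. Now rocking along the arc.

{"method": "arm_command", "body": {
  "rows": [
    {"linear": [0,0.2,-0.16],"rot": [0,0,0]},
    {"linear": [0,0.2,-0.16],"rot": [0,0,0]},
    {"linear": [0,0.22,-0.13],"rot": [0,0,0]},
    {"linear": [0,0.22,-0.13],"rot": [0,0,0]}
  ]
}}

```text
t: 3.8
position: [0.6248, -0.2898, 0.1216]
orientation: [[-0.312, -0.95, 0.005], [-0.95, 0.312, 0.003], [-0.005, -0.004, -1.0]]
force: [-0.2, -1.1, 0.4]
grip_width: 0.0855
```

```bash
python3 - <<'E'
from h import *
st()
a=env.camera('scene'); save(a,'s2'); i=cv2.imread('pics/s2.png')[150:300,110:310]; cv2.imwrite('pics/s2c.png',cv2.resize(i,None,fx=4,fy=4))
E
```

```text
t 3.8 pos [ 0.625 -0.29   0.122] F [-0.2 -1.1  0.4] w 0.086
[[-0.312 -0.95   0.005]
 [-0.95   0.312  0.003]
 [-0.005 -0.004 -1.   ]]
q [ 0.52  0.47 -0.17  1.47  0.08  1.2  -1.54]
```

View pics/s2c.png

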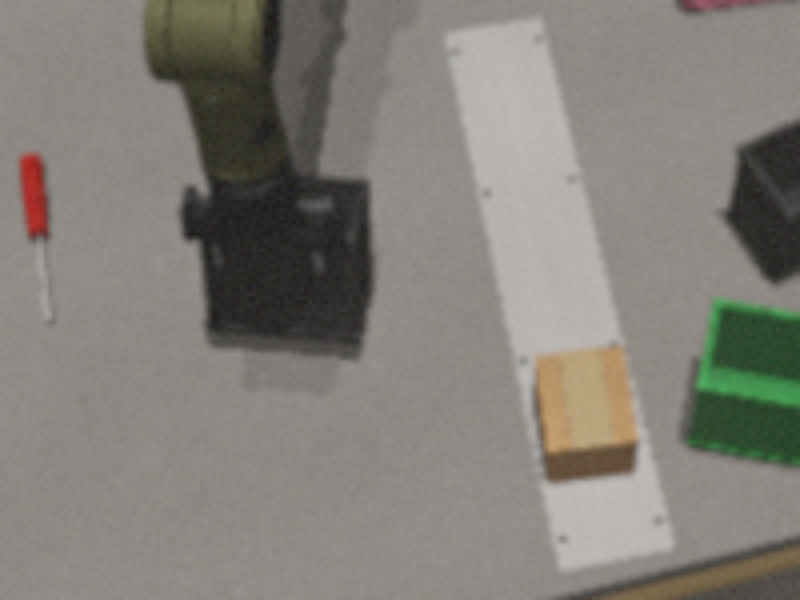

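The crate is rocking: a sliver of underside shows at (285,345). Continuing.

{"method": "arm_command", "body": {
  "rows": [
    {"linear": [0,0.24,-0.1],"rot": [0,0,0]},
    {"linear": [0,0.24,-0.1],"rot": [0,0,0]},
    {"linear": [0,0.25,-0.05],"rot": [0,0,0]},
    {"linear": [0,0.25,-0.05],"rot": [0,0,0]},
    {"linear": [0,0.25,0],"rot": [0,0,0]},
    {"linear": [0,0.25,0],"rot": [0,0,0]}
  ]
}}

```text
t: 4.45
position: [0.5485, -0.2646, 0.1404]
orientation: [[-0.312, -0.95, 0.006], [-0.95, 0.312, 0.002], [-0.004, -0.005, -1.0]]
force: [-0.7, 0.3, -0.1]
grip_width: 0.0853
```

```bash
python3 - <<'E'
from h import *
st()
a=env.camera('scene'); save(a,'s3'); i=cv2.imread('pics/s3.png')[150:300,110:310]; cv2.imwrite('pics/s3c.png',cv2.resize(i,None,fx=4,fy=4))
E
```

```text
t 4.45 pos [ 0.549 -0.265  0.14 ] F [-0.7  0.3 -0.1] w 0.085
[[-0.312 -0.95   0.006]
 [-0.95   0.312  0.002]
 [-0.004 -0.005 -1.   ]]
q [ 0.56  0.3  -0.18  1.67  0.05  1.17 -1.52]
```

View pics/s3c.png

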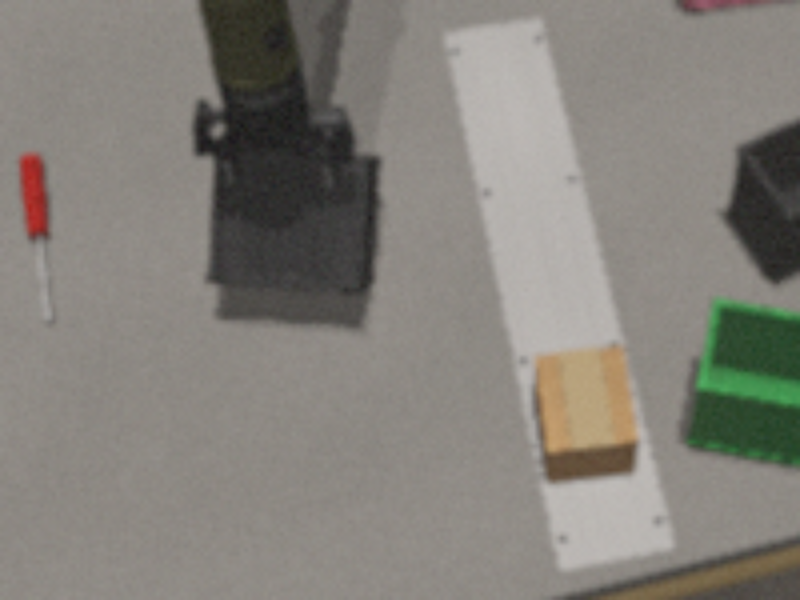

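{"method": "arm_command", "body": {
  "rows": [
    {"linear": [0,0.25,-0.1],"rot": [0,0,0]},
    {"linear": [0,0,-0.5],"rot": [0,0,0]},
    {"linear": [0,0,-0.8],"rot": [0,0,0]},
    {"linear": [0,0,-0.8],"rot": [0,0,0]}
  ]
}}

```text
t: 4.9
position: [0.5277, -0.258, 0.2464]
orientation: [[-0.312, -0.95, -0.01], [-0.95, 0.312, 0.009], [-0.005, 0.013, -1.0]]
force: [0.7, -0.2, 0.7]
grip_width: 0.0853
```

```bash
python3 - <<'E'
from h import *
st()
a=env.camera('scene'); save(a,'s4'); i=cv2.imread('pics/s4.png')[150:300,110:310]; cv2.imwrite('pics/s4c.png',cv2.resize(i,None,fx=4,fy=4))
for r in env.pinpoint(a,'stamp'): print(r)
th=np.radians(14); n=np.array([np.cos(th),np.sin(th)])
plan([*(np.array([.636,.254])+.09*n),.25],down(-n),16)
E
```

```text
t 4.9 pos [ 0.528 -0.258  0.246] F [ 0.7 -0.2  0.7] w 0.085
[[-0.312 -0.95  -0.01 ]
 [-0.95   0.312  0.009]
 [-0.005  0.013 -1.   ]]
q [ 0.56  0.2  -0.18  1.58  0.03  1.38 -1.5 ]
{'location': [185.0, 209.9], 'confidence': 0.56}
[{"linear": [-0.71, -0.02, 0.01], "rot": [-0.0, 0.0, -0.4]}, {"linear": [-0.71, -0.04, 0.01], "rot": [-0.0, 0.0, -0.4]}, {"linear": [-0.71, -0.07, 0.01], "rot": [-0.0, 0.0, -0.4]}, {"linear": [-0.7, -0.09, 0.0], "rot": [-0.0, 0.0, -0.4]}, {"linear": [-0.7, -0.12, 0.0], "rot": [-0.0, 0.0, -0.4]}, {"linear": [-0.7, -0.14, 0.0], "rot": [-0.0, 0.0, -0.4]}, {"linear": [-0.69, -0.17, 0.0], "rot": [-0.0, 0.0, -0.4]}, {"linear": [-0.68, -0.19, 0.0], "rot": [-0.0, 0.0, -0.4]}, {"linear": [-0.68, -0.22, 0.0], "rot": [-0.0, 0.0, -0.4]}, {"linear": [-0.67, -0.24, 0.0], "rot": [-0.0, 0.0, -0.4]}, {"linear": [-0.66, -0.26, 0.0], "rot": [-0.0, 0.0, -0.4]}, {"linear": [-0.65, -0.29, 0.0], "rot": [-0.0, 0.0, -0.4]}, {"linear": [-0.64, -0.31, 0.0], "rot": [-0.0, 0.0, -0.4]}, {"linear": [-0.63, -0.33, 0.0], "rot": [-0.0, 0.0, -0.4]}, {"linear": [-0.62, -0.35, 0.0], "rot": [-0.0, 0.0, -0.4]}, {"linear": [-0.6, -0.37, 0.0], "rot": [-0.0, 0.0, -0.4]}]
```

View pics/s4c.png

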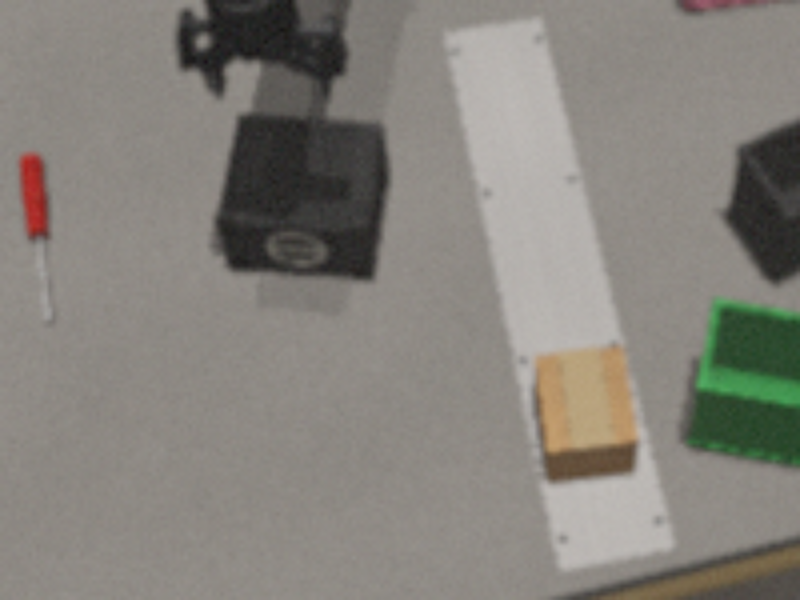

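The right crate lies flat, and its underside shows the stamp ring at (297,248) in the crop. Now the left crate.

{"method": "arm_command", "body": {
  "rows": [
    {"linear": [-0.7,0,0],"rot": [0,0,-0.4]},
    {"linear": [-0.7,-0.05,0],"rot": [0,0,-0.4]},
    {"linear": [-0.7,-0.05,0],"rot": [0,0,-0.4]},
    {"linear": [-0.7,-0.1,0],"rot": [0,0,-0.4]},
    {"linear": [-0.7,-0.1,0],"rot": [0,0,-0.4]},
    {"linear": [-0.7,-0.15,0],"rot": [0,0,-0.4]},
    {"linear": [-0.7,-0.15,0],"rot": [0,0,-0.4]},
    {"linear": [-0.7,-0.2,0],"rot": [0,0,-0.4]}
  ]
}}

```text
t: 5.8
position: [0.6247, 0.0083, 0.2511]
orientation: [[-0.043, -0.999, 0.0], [-0.999, 0.043, -0.003], [0.003, -0.0, -1.0]]
force: [0.4, -0.1, 0.4]
grip_width: 0.0853
```

```bash
python3 - <<'E'
from h import *
st()
th=np.radians(14); n=np.array([np.cos(th),np.sin(th)])
plan([*(np.array([.636,.254])+.09*n),.25],down(-n),8)
E
```

```text
t 5.8 pos [0.625 0.008 0.251] F [ 0.4 -0.1  0.4] w 0.085
[[-0.043 -0.999  0.   ]
 [-0.999  0.043 -0.003]
 [ 0.003 -0.    -1.   ]]
q [ 0.25  0.28 -0.38  1.48  0.11  1.4  -1.75]
[{"linear": [-0.68, -0.22, 0.0], "rot": [0.0, -0.0, -0.41]}, {"linear": [-0.67, -0.24, 0.0], "rot": [0.0, -0.0, -0.41]}, {"linear": [-0.66, -0.27, 0.0], "rot": [0.0, -0.0, -0.41]}, {"linear": [-0.65, -0.29, 0.0], "rot": [0.0, -0.0, -0.41]}, {"linear": [-0.64, -0.31, 0.0], "rot": [0.0, -0.0, -0.41]}, {"linear": [-0.63, -0.34, 0.0], "rot": [0.0, -0.0, -0.41]}, {"linear": [-0.62, -0.36, 0.0], "rot": [0.0, -0.0, -0.41]}, {"linear": [-0.6, -0.38, 0.0], "rot": [0.0, -0.0, -0.41]}]
```

{"method": "arm_command", "body": {
  "rows": [
    {"linear": [-0.7,-0.2,0],"rot": [0,0,-0.4]},
    {"linear": [-0.7,-0.25,0],"rot": [0,0,-0.4]},
    {"linear": [-0.65,-0.25,0],"rot": [0,0,-0.4]},
    {"linear": [-0.65,-0.3,0],"rot": [0,0,-0.4]},
    {"linear": [-0.65,-0.3,0],"rot": [0,0,-0.4]},
    {"linear": [-0.65,-0.35,0],"rot": [0,0,-0.4]},
    {"linear": [-0.6,-0.35,0],"rot": [0,0,-0.4]},
    {"linear": [-0.6,-0.4,0],"rot": [0,0,-0.4]}
  ]
}}

```text
t: 6.6
position: [0.7234, 0.2887, 0.2446]
orientation: [[0.245, -0.969, -0.005], [-0.969, -0.245, -0.006], [0.005, 0.006, -1.0]]
force: [0.8, 0.3, 0.4]
grip_width: 0.0855
```

```bash
python3 - <<'E'
from h import *
st()
th=np.radians(14); n=np.array([np.cos(th),np.sin(th)])
plan([*(np.array([.636,.254])+.08*n),.094],down(-n),6)
E
```

```text
t 6.6 pos [0.723 0.289 0.245] F [0.8 0.3 0.4] w 0.086
[[ 0.245 -0.969 -0.005]
 [-0.969 -0.245 -0.006]
 [ 0.005  0.006 -1.   ]]
q [-0.16  0.65 -0.47  1.    0.28  1.55 -1.88]
[{"linear": [0.04, 0.04, 0.5], "rot": [0.01, -0.01, 0.01]}, {"linear": [0.04, 0.04, 0.5], "rot": [0.01, -0.01, 0.01]}, {"linear": [0.04, 0.04, 0.5], "rot": [0.01, -0.01, 0.01]}, {"linear": [0.04, 0.04, 0.5], "rot": [0.01, -0.01, 0.01]}, {"linear": [0.04, 0.04, 0.5], "rot": [0.01, -0.01, 0.01]}, {"linear": [0.04, 0.04, 0.5], "rot": [0.01, -0.01, 0.01]}]
```

{"method": "arm_command", "body": {
  "rows": [
    {"linear": [0.05,0.05,0.5],"rot": [0,0,0]},
    {"linear": [0.05,0.05,0.5],"rot": [0,0,0]},
    {"linear": [0.05,0.05,0.5],"rot": [0,0,0]},
    {"linear": [0.05,0.05,0.5],"rot": [0,0,0]},
    {"linear": [0.05,0.05,0.5],"rot": [0,0,0]},
    {"linear": [0,0.1,0.4],"rot": [0,0,0]}
  ]
}}

```text
t: 7.2
position: [0.7065, 0.2835, 0.0912]
orientation: [[0.258, -0.966, -0.007], [-0.966, -0.258, 0.001], [-0.003, 0.006, -1.0]]
force: [-0.5, 0.8, -0.7]
grip_width: 0.0856
```

```bash
python3 - <<'E'
from h import *
s=st()
th=np.radians(14); n=np.array([np.cos(th),np.sin(th)]);t=np.array([-n[1],n[0]])
d=np.array(s['position'])[:2]-[.636,.254]; print(d@n,d@t)
E
```

```text
t 7.2 pos [0.706 0.284 0.091] F [-0.5  0.8 -0.7] w 0.086
[[ 0.258 -0.966 -0.007]
 [-0.966 -0.258  0.001]
 [-0.003  0.006 -1.   ]]
q [-0.13  0.69 -0.46  1.26  0.3   1.27 -1.9 ]
0.07553902602132169 0.011610332313993535
```

Contact is 20 mm away. I'll close the gap with a slight rise and a 10 mm sideways shift.

{"method": "arm_command", "body": {
  "rows": [
    {"linear": [0.12,0.15,-0.05],"rot": [0,0,0]},
    {"linear": [0.1,0.1,-0.05],"rot": [0,0,0]},
    {"linear": [0,0.1,-0.02],"rot": [0,0,0]}
  ]
}}

```text
t: 7.5
position: [0.6896, 0.2663, 0.0937]
orientation: [[0.259, -0.966, -0.013], [-0.966, -0.259, -0.001], [-0.002, 0.012, -1.0]]
force: [2.4, 1.1, 0.9]
grip_width: 0.085
```

{"method": "arm_command", "body": {
  "rows": [
    {"linear": [0,0.2,-0.16],"rot": [0,0,0]},
    {"linear": [0,0.2,-0.16],"rot": [0,0,0]},
    {"linear": [0,0.22,-0.13],"rot": [0,0,0]},
    {"linear": [0,0.22,-0.13],"rot": [0,0,0]},
    {"linear": [0,0.24,-0.1],"rot": [0,0,0]},
    {"linear": [0,0.24,-0.1],"rot": [0,0,0]}
  ]
}}

```text
t: 8.1
position: [0.6235, 0.249, 0.1439]
orientation: [[0.258, -0.966, -0.003], [-0.966, -0.258, 0.001], [-0.002, 0.002, -1.0]]
force: [0.3, -0.2, 0.6]
grip_width: 0.085
```

```bash
python3 - <<'E'
from h import *
st()
a=env.camera('scene'); save(a,'s5'); i=cv2.imread('pics/s5.png')[120:270,220:420]; cv2.imwrite('pics/s5c.png',cv2.resize(i,None,fx=4,fy=4))
E
```

```text
t 8.1 pos [0.624 0.249 0.144] F [ 0.3 -0.2  0.6] w 0.085
[[ 0.258 -0.966 -0.003]
 [-0.966 -0.258  0.001]
 [-0.002  0.002 -1.   ]]
q [-0.04  0.47 -0.51  1.48  0.23  1.25 -1.88]
```

View pics/s5c.png

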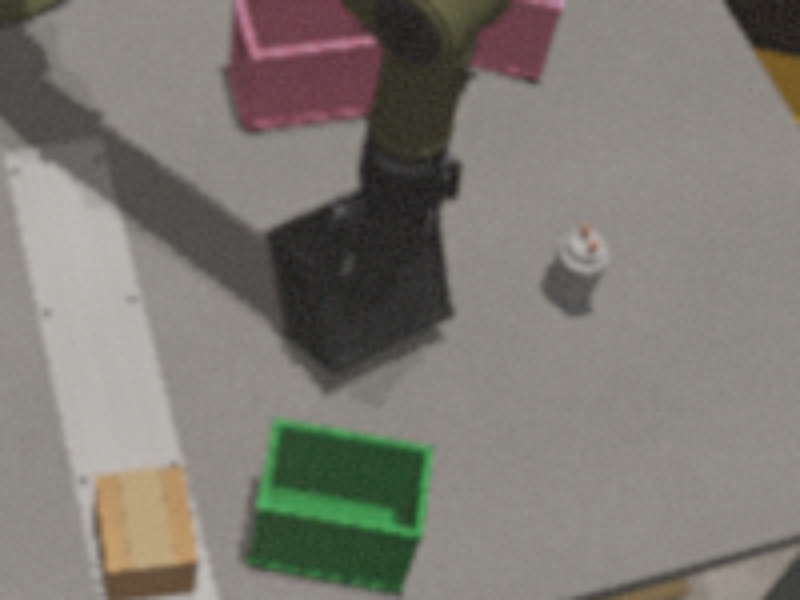

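The crate is tilted about 30° with nothing else disturbed. The fingertips are close to the rim, so I'll push on without rising.

{"method": "arm_command", "body": {
  "rows": [
    {"linear": [0,0.24,0.12],"rot": [0,0,0]},
    {"linear": [0,0.25,0.08],"rot": [0,0,0]},
    {"linear": [0,0.25,0.02],"rot": [0,0,0]},
    {"linear": [0,0.25,0],"rot": [0,0,0]},
    {"linear": [0,0.25,0],"rot": [0,0,0]},
    {"linear": [0,0.25,0],"rot": [0,0,0]}
  ]
}}

```text
t: 8.75
position: [0.5487, 0.2324, 0.144]
orientation: [[0.261, -0.965, 0.012], [-0.965, -0.261, 0.006], [-0.002, -0.013, -1.0]]
force: [-0.4, 0.6, -0.1]
grip_width: 0.0851
```

{"method": "arm_command", "body": {
  "rows": [
    {"linear": [0,0.1,-0.1],"rot": [0,0,0]},
    {"linear": [0,0,-0.5],"rot": [0,0,0]},
    {"linear": [0,0,-0.8],"rot": [0,0,0]},
    {"linear": [0,0,-0.8],"rot": [0,0,0]}
  ]
}}

```text
t: 9.15
position: [0.5363, 0.2288, 0.2538]
orientation: [[0.264, -0.965, 0.002], [-0.965, -0.264, 0.0], [0.0, -0.002, -1.0]]
force: [1.0, -0.1, 1.3]
grip_width: 0.0852
```

```bash
python3 - <<'E'
from h import *
st()
a=env.camera('scene'); save(a,'s6'); i=cv2.imread('pics/s6.png')[120:300,120:380]; cv2.imwrite('pics/s6c.png',cv2.resize(i,None,fx=3,fy=3))
b=env.camera('top')
for nm,d in(('top',b),('scene',a)):
    W=cloud(d)
    for c in((.508,-.2475),(.527,.227)):
        m=(W[...,2]>.085)&(W[...,2]<.105)&(np.abs(W[...,0]-c[0])<.11)&(np.abs(W[...,1]-c[1])<.12)
        print(nm,rectfit(W[m]), m.sum())
E
```

```text
t 9.15 pos [0.536 0.229 0.254] F [ 1.  -0.1  1.3] w 0.085
[[ 0.264 -0.965  0.002]
 [-0.965 -0.264  0.   ]
 [ 0.    -0.002 -1.   ]]
q [ 0.03  0.21 -0.55  1.58  0.11  1.39 -1.84]
top (((506.43658447265625, -245.88726806640625), (150.6351776123047, 130.9319610595703), 70.90086364746094), [[0.41999998688697815, -0.29600000381469727], [0.5440000295639038, -0.33799999952316284], [0.5929999947547913, -0.19599999487400055], [0.4690000116825104, -0.15299999713897705]]) 1775
top (((530.4998779296875, 186.26739501953125), (130.35165405273438, 66.66948699951172), 13.782587051391602), [[0.45899999141693115, 0.2029999941587448], [0.4749999940395355, 0.1379999965429306], [0.6019999980926514, 0.16899999976158142], [0.5860000252723694, 0.23399999737739563]]) 579
scene (((507.0911560058594, -247.93299865722656), (153.8603973388672, 137.64227294921875), 70.69205474853516), [[0.4169999957084656, -0.2980000078678131], [0.546999990940094, -0.34299999475479126], [0.597000002861023, -0.1979999989271164], [0.46799999475479126, -0.15299999713897705]]) 1085
scene (((517.98046875, 224.9922332763672), (135.85768127441406, 150.1792755126953), 14.638065338134766), [[0.43299999833106995, 0.2800000011920929], [0.47099998593330383, 0.13500000536441803], [0.6029999852180481, 0.17000000178813934], [0.5649999976158142, 0.3149999976158142]]) 933
```

View pics/s6c.png

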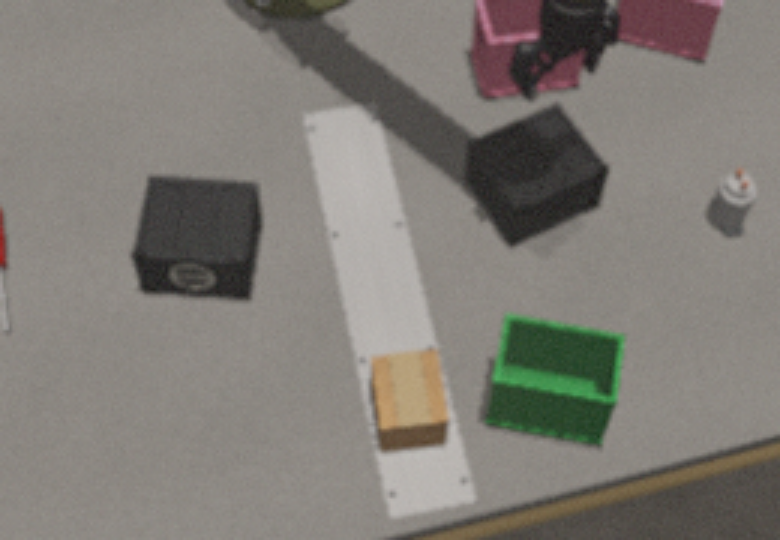

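Both crates lie flat, the stamped one at (195,240) in the crop and the other at (537,175). Bystanders are in place. Next I'll check the wrist camera's clearance and plan the move to the outer end wall of the stamped crate.

```bash
python3 - <<'E'
from h import *
s=st(); w=env.camera('wrist'); T=np.array(w['T']); O=np.array(s['orientation'])
print('cam in tool',np.round(O.T@(T[:3,3]-s['position']),3))
t=np.array([.328,.9445]); c=np.array([.5065,-.246])
plan([*(c-.125*t),.25],down(-t),16)
E
```

```text
t 9.25 pos [0.54  0.231 0.259] F [-0.3  0.1  0.9] w 0.085
[[ 0.264 -0.965  0.014]
 [-0.965 -0.264  0.004]
 [-0.001 -0.014 -1.   ]]
q [ 0.03  0.2  -0.55  1.57  0.11  1.39 -1.84]
cam in tool [-0.001 -0.08  -0.141]
[{"linear": [0.69, 0.28, 0.0], "rot": [-0.01, -0.0, -0.69]}, {"linear": [0.67, 0.33, 0.0], "rot": [-0.01, -0.0, -0.69]}, {"linear": [0.65, 0.37, 0.0], "rot": [-0.01, -0.0, -0.69]}, {"linear": [0.63, 0.4, 0.0], "rot": [-0.01, -0.0, -0.69]}, {"linear": [0.6, 0.44, 0.0], "rot": [-0.01, -0.0, -0.69]}, {"linear": [0.58, 0.48, 0.01], "rot": [-0.01, -0.0, -0.69]}, {"linear": [0.55, 0.51, 0.01], "rot": [-0.01, -0.0, -0.69]}, {"linear": [0.51, 0.54, 0.01], "rot": [-0.01, -0.0, -0.69]}, {"linear": [0.48, 0.57, 0.01], "rot": [-0.01, -0.0, -0.69]}, {"linear": [0.44, 0.6, 0.01], "rot": [-0.01, -0.0, -0.69]}, {"linear": [0.41, 0.63, 0.01], "rot": [-0.01, -0.0, -0.69]}, {"linear": [0.37, 0.65, 0.01], "rot": [-0.01, -0.0, -0.69]}, {"linear": [0.33, 0.67, 0.01], "rot": [-0.01, -0.0, -0.69]}, {"linear": [0.29, 0.69, 0.01], "rot": [-0.01, -0.0, -0.69]}, {"linear": [0.24, 0.71, 0.01], "rot": [-0.01, -0.0, -0.69]}, {"linear": [0.2, 0.72, 0.01], "rot": [-0.01, -0.0, -0.69]}]
```

{"method": "arm_command", "body": {
  "rows": [
    {"linear": [0.7,0.3,0],"rot": [0,0,-0.7]},
    {"linear": [0.65,0.35,0],"rot": [0,0,-0.7]},
    {"linear": [0.65,0.35,0],"rot": [0,0,-0.7]},
    {"linear": [0.65,0.4,0],"rot": [0,0,-0.7]},
    {"linear": [0.6,0.45,0],"rot": [0,0,-0.7]},
    {"linear": [0.6,0.5,0],"rot": [0,0,-0.7]},
    {"linear": [0.55,0.5,0],"rot": [0,0,-0.7]},
    {"linear": [0.5,0.55,0],"rot": [0,0,-0.7]}
  ]
}}

```text
t: 10.1
position: [0.4987, -0.0717, 0.2491]
orientation: [[0.71, -0.704, 0.002], [-0.704, -0.71, 0.006], [-0.002, -0.006, -1.0]]
force: [0.3, 0.4, -0.4]
grip_width: 0.0852
```

```bash
python3 - <<'E'
from h import *
s=st()
t=np.array([.328,.9445]); c=np.array([.5065,-.246])
plan([*(c-.125*t),.25],down(-t),8)
E
```

```text
t 10.1 pos [ 0.499 -0.072  0.249] F [ 0.3  0.4 -0.4] w 0.085
[[ 0.71  -0.704  0.002]
 [-0.704 -0.71   0.006]
 [-0.002 -0.006 -1.   ]]
q [ 0.42  0.01 -0.33  1.77 -0.    1.36 -0.69]
[{"linear": [0.46, 0.58, -0.01], "rot": [-0.01, 0.0, -0.64]}, {"linear": [0.42, 0.6, -0.01], "rot": [-0.01, 0.0, -0.64]}, {"linear": [0.39, 0.62, -0.01], "rot": [-0.01, 0.0, -0.64]}, {"linear": [0.35, 0.65, -0.01], "rot": [-0.01, 0.0, -0.64]}, {"linear": [0.32, 0.66, -0.0], "rot": [-0.01, 0.0, -0.64]}, {"linear": [0.28, 0.68, -0.0], "rot": [-0.01, 0.0, -0.64]}, {"linear": [0.24, 0.7, -0.0], "rot": [-0.01, 0.0, -0.64]}, {"linear": [0.2, 0.71, -0.0], "rot": [-0.01, 0.0, -0.64]}]
```

{"method": "arm_command", "body": {
  "rows": [
    {"linear": [0.45,0.6,0],"rot": [0,0,-0.65]},
    {"linear": [0.4,0.6,0],"rot": [0,0,-0.65]},
    {"linear": [0.4,0.6,0],"rot": [0,0,-0.65]},
    {"linear": [0.35,0.65,0],"rot": [0,0,-0.65]},
    {"linear": [0.3,0.65,0],"rot": [0,0,-0.65]},
    {"linear": [0.3,0.7,0],"rot": [0,0,-0.65]},
    {"linear": [0.25,0.7,0],"rot": [0,0,-0.65]},
    {"linear": [0.2,0.7,0],"rot": [0,0,-0.65]}
  ]
}}

```text
t: 10.9
position: [0.4613, -0.3739, 0.2402]
orientation: [[0.953, -0.302, -0.007], [-0.302, -0.953, 0.01], [-0.01, -0.007, -1.0]]
force: [0.7, 1.1, 0.4]
grip_width: 0.0854
```

```bash
python3 - <<'E'
from h import *
s=st()
t=np.array([.328,.9445]); c=np.array([.5065,-.246])
plan([*(c-.125*t),.055],down(-t),7)
b=env.camera('top');W=cloud(b)
m=(W[...,2]>.085)&(W[...,2]<.105)&(np.abs(W[...,0]-.527)<.11)&(np.abs(W[...,1]-.227)<.12)
print(rectfit(W[m]))
E
```

```text
t 10.9 pos [ 0.461 -0.374  0.24 ] F [0.7 1.1 0.4] w 0.085
[[ 0.953 -0.302 -0.007]
 [-0.302 -0.953  0.01 ]
 [-0.01  -0.007 -1.   ]]
q [ 0.72  0.21 -0.09  1.57  0.02  1.37  0.32]
[{"linear": [0.01, -0.03, 0.53], "rot": [-0.01, 0.02, 0.05]}, {"linear": [0.01, -0.03, 0.53], "rot": [-0.01, 0.02, 0.05]}, {"linear": [0.01, -0.03, 0.53], "rot": [-0.01, 0.02, 0.05]}, {"linear": [0.01, -0.03, 0.53], "rot": [-0.01, 0.02, 0.05]}, {"linear": [0.0, -0.03, 0.53], "rot": [-0.01, 0.02, 0.05]}, {"linear": [0.0, -0.03, 0.53], "rot": [-0.01, 0.02, 0.05]}, {"linear": [0.0, -0.03, 0.53], "rot": [-0.01, 0.02, 0.05]}]
(((520.4492797851562, 226.9868621826172), (130.77239990234375, 150.3896942138672), 13.514369010925293), [[0.4390000104904175, 0.2849999964237213], [0.4740000069141388, 0.13899999856948853], [0.6019999980926514, 0.16899999976158142], [0.5659999847412109, 0.3149999976158142]])
```

{"method": "arm_command", "body": {
  "rows": [
    {"linear": [0,0,0.55],"rot": [0,0,0.05]},
    {"linear": [0,0,0.55],"rot": [0,0,0.05]},
    {"linear": [0,0,0.55],"rot": [0,0,0.05]},
    {"linear": [0,0,0.55],"rot": [0,0,0.05]},
    {"linear": [0,0,0.55],"rot": [0,0,0.05]},
    {"linear": [0,0,0.5],"rot": [0,0,0.05]},
    {"linear": [0,0,0.4],"rot": [0,0,0]}
  ]
}}

```text
t: 11.65
position: [0.4525, -0.3832, 0.0478]
orientation: [[0.94, -0.342, -0.012], [-0.342, -0.94, 0.005], [-0.013, -0.001, -1.0]]
force: [-0.0, 0.2, 0.5]
grip_width: 0.0853
```

```bash
cat >m.py <<'E'
from h import *
s=st()
t=np.array([.328,.9445]);n=np.array([.9445,-.328]); c=np.array([.5065,-.246])
d=np.array(s['position'])[:2]-c; print('along t',d@t,'n',d@n)
a=env.camera('top');W=cloud(a)
m=(W[...,2]>.08)&(W[...,2]<.105)&(W[...,0]>.35)&(W[...,0]<.73)&(W[...,1]>-.45)&(W[...,1]<.11)
nn,l,ss,_=cv2.connectedComponentsWithStats(m.astype(np.uint8)); k=1+np.argmax(ss[1:,4])
r,b=rectfit(W[l==k]); print(r)
x,y=np.array(r[0])/1000; print('off line',y+.0217+.0567*(x-.6206))
a=env.camera('scene'); save(a,'sm'); i=cv2.imread('pics/sm.png')[120:300,120:380]; cv2.imwrite('pics/sm_%.2f.png'%s['t'],cv2.resize(i,None,fx=3,fy=3))
E
python3 m.py; ls -t pics|head -1
```

```text
t 11.65 pos [ 0.452 -0.383  0.048] F [-0.   0.2  0.5] w 0.085
[[ 0.94  -0.342 -0.012]
 [-0.342 -0.94   0.005]
 [-0.013 -0.001 -1.   ]]
q [ 0.72  0.37 -0.08  1.78  0.04  1.01  0.28]
along t -0.14727390715334612 n -0.006033708497646626
((506.2783508300781, -245.9248046875), (150.33590698242188, 131.064208984375), 70.87242126464844)
off line -0.23070684219543458
sm_11.65.png
```

{"method": "arm_command", "body": {
  "rows": [
    {"linear": [0.03,-0.35,-0.04],"rot": [0,0,0]},
    {"linear": [0.03,-0.35,-0.04],"rot": [0,0,0]},
    {"linear": [0.03,-0.3,-0.04],"rot": [0,0,0]},
    {"linear": [0,-0.2,-0.02],"rot": [0,0,0]},
    {"linear": [0,-0.2,-0.02],"rot": [0,0,0]},
    {"linear": [0,-0.2,-0.02],"rot": [0,0,0]},
    {"linear": [0,-0.2,-0.02],"rot": [0,0,0]},
    {"linear": [0,-0.2,-0.02],"rot": [0,0,0]}
  ]
}}

```text
t: 12.55
position: [0.49, -0.2889, 0.0607]
orientation: [[0.938, -0.347, -0.016], [-0.347, -0.938, 0.004], [-0.016, 0.002, -1.0]]
force: [-0.6, -0.4, -1.7]
grip_width: 0.0853
```

```bash
python3 m.py
```

```text
t 12.55 pos [ 0.49  -0.289  0.061] F [-0.6 -0.4 -1.7] w 0.085
[[ 0.938 -0.347 -0.016]
 [-0.347 -0.938  0.004]
 [-0.016  0.002 -1.   ]]
q [ 0.59  0.31 -0.13  1.83  0.05  1.02  0.09]
along t -0.045961609937461456 n -0.0015280134772687143
((520.848388671875, -209.6289825439453), (153.5160369873047, 130.88063049316406), 69.5627670288086)
off line -0.19358489890625002
```

{"method": "arm_command", "body": {
  "rows": [
    {"linear": [0,-0.24,0.02],"rot": [0,0,0]},
    {"linear": [0,-0.24,0.02],"rot": [0,0,0]},
    {"linear": [0,-0.24,0.01],"rot": [0,0,0]},
    {"linear": [0,-0.24,0.01],"rot": [0,0,0]},
    {"linear": [0,-0.24,0],"rot": [0,0,0]},
    {"linear": [0,-0.24,0],"rot": [0,0,0]},
    {"linear": [0,-0.24,0],"rot": [0,0,0]},
    {"linear": [0,-0.24,0],"rot": [0,0,0]}
  ]
}}

```text
t: 13.45
position: [0.5262, -0.1945, 0.0586]
orientation: [[0.937, -0.349, -0.014], [-0.349, -0.937, 0.001], [-0.014, 0.004, -1.0]]
force: [-0.8, -3.0, 1.7]
grip_width: 0.0855
```

```bash
python3 m.py
```

```text
t 13.45 pos [ 0.526 -0.195  0.059] F [-0.8 -3.   1.7] w 0.086
[[ 0.937 -0.349 -0.014]
 [-0.349 -0.937  0.001]
 [-0.014  0.004 -1.   ]]
q [ 0.46  0.3  -0.18  1.85  0.07  1.01 -0.1 ]
along t 0.05509326966036071 n 0.0017598725039748898
((557.047119140625, -114.4157485961914), (151.60507202148438, 130.88487243652344), 69.67985534667969)
off line -0.09631919694091796
```

{"method": "arm_command", "body": {
  "rows": [
    {"linear": [0,-0.24,0],"rot": [0,0,0]},
    {"linear": [0,-0.24,0],"rot": [0,0,0]},
    {"linear": [0,-0.24,0],"rot": [0,0,0]},
    {"linear": [0,-0.24,0],"rot": [0,0,0]},
    {"linear": [0,-0.24,0],"rot": [0,0,0]},
    {"linear": [0,-0.2,0],"rot": [0,0,0]},
    {"linear": [0,-0.15,0],"rot": [0,0,0]},
    {"linear": [0,-0.1,0],"rot": [0,0,0]}
  ]
}}

```text
t: 14.35
position: [0.5569, -0.1102, 0.058]
orientation: [[0.938, -0.348, -0.015], [-0.348, -0.938, 0.001], [-0.015, 0.004, -1.0]]
force: [-0.5, -2.6, 2.6]
grip_width: 0.0852
```

```bash
python3 m.py
```

```text
t 14.35 pos [ 0.557 -0.11   0.058] F [-0.5 -2.6  2.6] w 0.085
[[ 0.938 -0.348 -0.015]
 [-0.348 -0.938  0.001]
 [-0.015  0.004 -1.   ]]
q [ 0.34  0.32 -0.23  1.83  0.08  1.02 -0.27]
along t 0.144747170092243 n 0.003058280423760769
((588.8590698242188, -28.709800720214844), (149.48126220703125, 131.01458740234375), 69.85892486572266)
off line -0.00880951146118164
```

Nearly there, with 9 mm to go. One more nudge, then back off and lift.

{"method": "arm_command", "body": {
  "rows": [
    {"linear": [0,-0.1,0],"rot": [0,0,0]},
    {"linear": [0,-0.1,0],"rot": [0,0,0]},
    {"linear": [0,0,0],"rot": [0,0,0]},
    {"linear": [0,0.2,0],"rot": [0,0,0]},
    {"linear": [0,0.4,-0.2],"rot": [0,0,0]},
    {"linear": [0,0.5,-0.6],"rot": [0,0,0]},
    {"linear": [0,0.6,-0.8],"rot": [0,0,0]},
    {"linear": [0,0.6,-0.8],"rot": [0,0,0]}
  ]
}}

```text
t: 15.25
position: [0.5172, -0.2048, 0.1727]
orientation: [[0.941, -0.338, -0.03], [-0.338, -0.941, 0.013], [-0.032, -0.002, -0.999]]
force: [0.6, -1.1, -0.5]
grip_width: 0.0855
```

```bash
python3 m.py; cat > fin.py <<'E'
from h import *
a=env.camera('top');W=cloud(a)
m=(W[...,2]>.085)&(W[...,2]<.105)&(np.abs(W[...,0]-.527)<.11)&(np.abs(W[...,1]-.227)<.12)
print(rectfit(W[m]))
for n in ['carton','solenoid','screwdriver']:
    for q in env.silhouettes(a,n)[:2]:
        P=W[q['mask']]; print(n,round(q['confidence'],2),np.round(np.nanmedian(P,0),3))
E
python3 fin.py; ls -t pics|head -1
```

```text
t 15.25 pos [ 0.517 -0.205  0.173] F [ 0.6 -1.1 -0.5] w 0.086
[[ 0.941 -0.338 -0.03 ]
 [-0.338 -0.941  0.013]
 [-0.032 -0.002 -0.999]]
q [ 0.49  0.19 -0.18  1.73  0.03  1.25 -0.04]
along t 0.04244053234935014 n -0.0034486468889351066
((592.2064819335938, -19.444869995117188), (150.6240997314453, 131.08900451660156), 69.40029907226562)
off line 0.000645217530517575
(((520.3819580078125, 226.76968383789062), (131.13330078125, 150.328369140625), 13.625808715820312), [[0.4390000104904175, 0.2840000092983246], [0.4740000069141388, 0.1379999965429306], [0.6019999980926514, 0.16899999976158142], [0.5659999847412109, 0.3149999976158142]])
carton 0.88 [ 0.794 -0.034  0.075]
carton 0.3 [0.621 0.475 0.073]
solenoid 0.69 [0.62  0.473 0.07 ]
screwdriver 0.53 [ 0.422 -0.522  0.02 ]
sm_15.25.png
```

{"method": "arm_command", "body": {
  "rows": [
    {"linear": [0,0.4,-0.8],"rot": [0,0,0]},
    {"linear": [0,0.3,-0.5],"rot": [0,0,0]},
    {"linear": [0,0,0],"rot": [0,0,0]},
    {"linear": [0,0,0],"rot": [0,0,0]},
    {"linear": [0,0,0],"rot": [0,0,0]}
  ]
}}

```text
t: 16.05
position: [0.5062, -0.2282, 0.227]
orientation: [[0.944, -0.326, -0.045], [-0.325, -0.945, 0.023], [-0.05, -0.007, -0.999]]
force: [-0.7, 0.1, 0.4]
grip_width: 0.0854
```

```bash
python3 m.py; python3 -c "
from h import *
save(env.camera('scene'),'sf')"
```

```text
t 16.05 pos [ 0.506 -0.228  0.227] F [-0.7  0.1  0.4] w 0.085
[[ 0.944 -0.326 -0.045]
 [-0.325 -0.945  0.023]
 [-0.05  -0.007 -0.999]]
q [ 0.52  0.17 -0.16  1.65  0.02  1.38  0.03]
along t 0.0167049384131748 n -0.006146939259148198
((591.7172241210938, -19.282608032226562), (150.29043579101562, 131.4051055908203), 69.6075210571289)
off line 0.0007797385754394514
```

View pics/sf.png

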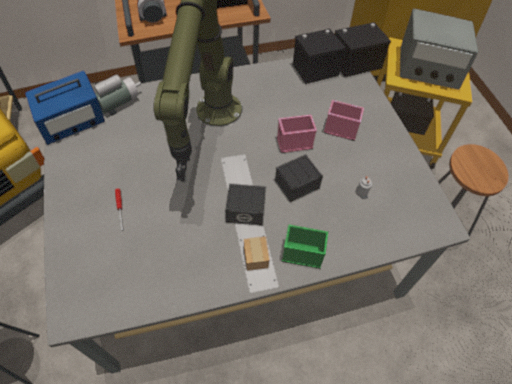

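The stamped crate lies across the strip at (245,205), and the other is on its own side at (299,178). The arm is clear, so I'm handing in.

```bash
python3 -c "
from plant import env
print(env.hand_in())"
```

```text
the job is handed in; nothing more can be done
None
```

I tipped both black crates towards the robot on to their long walls. The right-hand one carried the stamp, so I pushed it by its end wall on to the strip and handed in at about 16 s of the 72 s allowed. The hand-in reported no verdict.

My last checks before handing in:
- **Stamped crate:** it lies flat with its middle about 1 mm from the strip's centre line, near (0.592, -0.019), within the strip's length and clear of the carton.
- **Other crate:** it lies flat with its middle near (0.520, 0.227), about 24 cm from the centre line.
- **Bystanders:** the top-camera positions of the carton and solenoid matched the start to within 1–2 mm. The screwdriver's reading differed by 8 mm along its length. I put that down to noise in the partial mask, because the arm never went near it after the start.
- **Look-alikes:** I did not touch the green or pink crates.
- **Arm:** it was raised and touching nothing. The force readings I saw stayed below about 4 N.

No check failed. The scene camera placed the crates up to 4 mm away from where the top camera did, and I used the top camera's figures.

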